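Tuck the vial carrier's flap

ROBOT

A 6-joint arm with a two-finger parallel gripper is mounted at the origin on the work surface. World frame = base frame: x ahead of the robot, y to its left, z up, the work surface at z = 0. Lengths are in mm, angles in rad, forces in N, time in s.
With the tool pointing down it reaches from about 275 to 1000 mm from the base axis. Payload 8.4 kg.
Tool frame: the origin (TCP) lies midway between the tips of the shut fingers; the grasp point (between the pads) lies 19 mm behind it; z points along the fingers, y is the direction in which the jaws open and shut (so a half turn about z gives the same grasp; the last joint's range is limited). The gripper opens to 85 mm and grips with 20 to 120 N. Pads are 22 mm wide; open, the fingers measure 114 mm over their backs; the gripper's body (76 mm by 85 mm) begins 54 mm behind the grasp point. The pads swing forward as they close: fully open they stand 13 mm farther back than shut.
Start: joints at [-1.271, 0.353, 1.633, -0, 1.155, -0.002], TCP at [185.773, -596.755, 231.281] pointing down, gripper open.
Joint ranges: [-2.63, 2.63], [-0.92, 2.1], [0.06, 2.66], [-1.3, 4.44], [0, 2.69], [-3.02, 3.02]. Speed limits (rad/s): [2.22, 2.22, 2.79, 3.14, 3.14, 3.14].

INTERFACE

Orientations are given as [roll, pitch, yaw] about the fixed x, y, z axes, in that order (R = Rz(yaw) Ry(pitch) Rx(roll)).
In Python, from rig import * gives the robot as it stands.
- The arm moves only by the tool play_rows, never from a script. Its argument "moves" is a list of rows, each a list of 3 entries, a list of its own where there are three numbers: the shift along the tool's x, y, z in m, then the turn, a rotation vector about the tool's x, y, z in rad, then the opening in per cent of the stroke, from 0 (shut) to 100 (fully open). In form: [[[x, y, z], [rx, ry, rz], fingers], ...]. A call has 1 to 20 rows; each row shifts and turns the commanded pose from where the row before left it, along the tool's axes as they then stand; what a row does not reach is not made up. A row lasts 1/10 s, in which the tool goes at most 50 mm and 8.59 degrees, less where a joint would pass 70% of its speed; a pose out of reach is approached as far as the arm can. A call is refused whole if a number of a shift passes 0.05 or a number of a turn 0.15, either way. A call with a gripper value outside its range is refused whole. The fingers move at their own pace and stop on an object; "squeeze" is the grip in N (left out, the last holds). Time passes only in rows, so rows that do not move let the fingers close. It gives the time, the measured TCP pose, the force and the opening at its end, in the units of the state.
- sense(): the state, without advancing time (a new reading comes with each control period).
- grab_frame(name): name is "scene" or "side" or "wrist"; returns a dict with "pixels" (400x640x3 uint8, red, green, blue), "intrinsics" (3x3 intrinsics, pixels), "distortion" ([k1, k2, p1, p2, k3] as OpenCV has them; the pictures are not rectified), "R" (3x3) and "t" (3): a world point X has camera coordinates R X + t. Camera axes: x right, y down, z forward; pixel columns grow to the right and rows downward; lengths in mm; the calibration is good to about 2 mm. A picture is of the moment at which its call begins. There is no depth.
- sign_off(): hands the job in, once; it reports no verdict.
The state is a dict: "clock": time; "qpos": joint angles; "qvel": joint speeds; "joint_efforts": joint torques, N m; "eef_pos": TCP position; "tcp_rot": TCP orientation; "contact_force": force on the tool from outside, world axes, zero at the start; "wrist_torque": the same for the moment, N m; "opening": opening from 0.0 (shut) to 1.0 (fully open).
Only numpy, scipy, OpenCV 4.12 (cv2) and the standard library are available. Lean on these libraries where they do the work, as an engineer would, in place of code of your own. Each camera call takes 0.05 s, during which the arm holds its last target. There are 200 camera calls.

TASK

Close the sample-vial carrier by pushing alone: fold the blue flap down over the vials, then push it forward by its ridge until the flap's front edge is tucked fully home beneath the red lip and the flap stays shut by itself. Keep to the outside of the flap: do not pinch it or touch the grey pad on its inner face, and leave the bottle, the jar and the steel ferrule standing where they are.

Things in the scene. Friction and masses are not known exactly. Their poses are not given: they have to be found in the camera images.
- carrier: White open tray of amber vials fixed to the bench, 150 (its x) x 110 (its y) x 42 mm high. Origin: centre of its underside, at bench height; z up. Its x axis points level from the hinge of the flap towards the red lip: the direction in which the flap folds and is then pushed.
- hinge_line (a point): Fixed point on the carrier, on the hinge axis at mid-width: carrier frame (-60, 0, +46) mm. The hinge axis is parallel to the carrier's y axis. Same axes as the carrier. Two white hinge lugs (12 mm cubes, tops 50 mm above the bench) stand 47 mm to either side of it.
- fold (a joint): Hinge angle of the flap, rad: 0 = folded flat and level over the tray (hard stop), about 1.57 = upright, 1.9 = leaning back, its limit. A weak spring (0.15 N m/rad about 1.35 rad) with a little friction holds it up; pressed flat but not tucked it springs up again (about 0.2 N m holds it down).
- tuck (a joint): How far the flap is slid along its own plane away from the hinge, m: 0 = drawn back (start), 0.014 = fully out (hard stop). About 2.5 N of friction, no spring: it stays where left. The flap passes the lip only when drawn back and, once flat, slides under it; slid out too early it lands on top of the lip.
- ridge (a point): Point on the flap's outer face at the foot of its thumb ridge, mid-width, moving with it. x axis: along the flap from hinge to front edge; z: out of the outer face (up when folded). Ridge 70 mm wide, 8 mm high; its steep face looks to the hinge, 60 mm from the hinge axis when drawn back; its other side is a ramp. The outer face from 10 to 60 mm from the axis is free and flat for a fingertip.
- nose (a point): Middle of the flap's front edge, half-way through its thickness; same axes as ridge. The flap is a rigid blue plate 96 mm wide and 4 mm thick, its mid-plane through the hinge axis, its front edge 100 mm from the axis when drawn back.
- lip_edge (a point): Fixed on the carrier: lower edge of the red lip on the side facing the hinge, mid-width; carrier frame (+44, 0, +50.5) mm. The lip is 60 mm wide, 5 mm thick (top 55.5 mm above the bench). Under it the flap has room 21 mm deep from this edge; flat, the flap's upper face lies 2.5 mm below the lip. Drawn back, the flap's front edge passes the lip 4 mm clear.
- liner: Grey sealing pad on the flap's inner face (the face towards the vials), 72 x 80 x 4 mm, fixed to the flap. Its origin lies on the hinge axis at mid-width (shifted with the slide), not on the pad. Not to be touched.
- sample_bottle: Loose amber bottle with white cap, 48 mm in diameter, 100 mm high; origin at the centre of its base. A bystander.
- jar: Loose clear jar with blue cap, 50 mm in diameter, 60 mm high; origin at the centre of its base. A bystander.
- ferrule: Loose steel blank ferrule, flange 50 mm in diameter below, stem 24 mm in diameter, 40 mm high; origin at the centre of its base. A bystander.
Mind the look-alikes: they are no part of the job. Of the things that look like the carrier, the largest one is meant.

How it is judged:
By the outcome, as a careful person would: the job done as asked, in the order asked, and still so for the second after the job is handed in, with the robot touching nothing.
It also fails if it takes over 40 s, if anything falls off the work surface, if the arm or the gripper's body presses on something with over 40 N, if the wrist force passes 120 N, or if a joint passes its speed limit or range.

## Working session

There is one attempt and no reset: what is moved stays moved. The work goes in short steps, Python scripts to look and compute and a tool call to move; the robot and the scene stay as the last step left them, time stands still between calls to the robot, and variables do not carry over. Pictures are saved under pics/ and viewed, about 8 in all and at most 12, crops included, and the job is handed in when it is done.

Besides the shell and the picture viewer there is one more tool, called after ">>>" by a JSON object that holds its "api" and its "payload". play_rows: Moves the arm, as the interface text tells. Its arguments: {"type":"object","properties":{"moves":{"type":"array"},"squeeze":{"type":"number"}},"required":["moves"]}

```bash
mkdir -p pics; python3 - <<'E'
from rig import *
import cv2
for n in("scene","side"):
    f=grab_frame(n); cv2.imwrite(f"pics/{n}0.png",f["pixels"][:,:,::-1])
    print(n,f["intrinsics"],f["distortion"],f["R"],f["t"])
print(sense())
E
```

```text
scene [[425.557636     0.         312.08193746]
 [  0.         425.557636   186.52410593]
 [  0.           0.           1.        ]] [-0.00062783  0.          0.          0.          0.        ] [[ 0.51125959  0.85916689 -0.02111591]
 [ 0.57305848 -0.35911129 -0.7366431 ]
 [-0.64048232  0.3645152  -0.67595197]] [-365.83295992 -276.64829555 1429.43772727]
side [[372.8282452    0.         321.1891482 ]
 [  0.         372.8282452  197.57151517]
 [  0.           0.           1.        ]] [-0.04704678  0.          0.          0.          0.        ] [[-9.99839216e-01 -1.79198697e-02  6.47921492e-04]
 [-9.09150012e-03  4.75453557e-01 -8.79693844e-01]
 [ 1.54559425e-02 -8.79558295e-01 -4.75540030e-01]] [569.90865876  32.89853616 821.92766499]
{'clock': 0.1, 'qpos': array([-1.27136168e+00,  3.53579981e-01,  1.63407272e+00, -1.69791224e-05,
        1.15518189e+00, -2.40886270e-03]), 'qvel': array([-0.00018024, -0.0012203 , -0.00019386, -0.00066287, -0.00072217,
       -0.00083072]), 'joint_efforts': array([-1.37969051e-03, -6.06356192e+01, -3.42821610e+01,  1.60257684e-06,
        4.04766732e-03, -1.76688820e-05]), 'eef_pos': array([ 185.66361858, -596.33706807,  230.63052343]), 'tcp_rot': array([-3.14035069e+00,  1.25334576e-05,  3.01850385e-01]), 'contact_force': array([-0.12125351,  0.06458172,  0.0117904 ]), 'wrist_torque': array([ 0.07135418,  0.00863681, -0.00930795]), 'opening': 0.9978068799753381}
```

View pics/scene0.png

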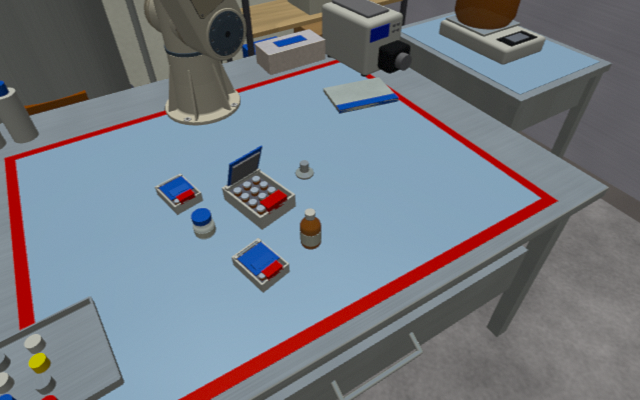

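View pics/side0.png

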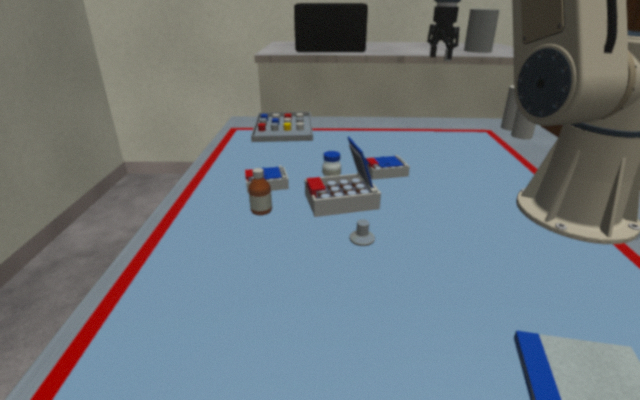

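Three candidates in the scene view: the small shut carriers at (178,192) and (260,263), and the large open one at (258,195). In the side view the open one is at (342,195). The open, largest one is the target. Next is a close crop from both views.

```bash
python3 - <<'E'
import cv2,numpy as np
a=cv2.imread("pics/scene0.png")[140:230,210:330]; b=cv2.imread("pics/side0.png")[130:250,290:400]
a=cv2.resize(a,None,fx=6,fy=6,interpolation=cv2.INTER_CUBIC)[:, :720]
cv2.imwrite("pics/c1.png",a)
b=cv2.resize(b,(550,600),interpolation=cv2.INTER_CUBIC); cv2.imwrite("pics/c2.png",b)
E
```

```text
(no output)
```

View pics/c1.png

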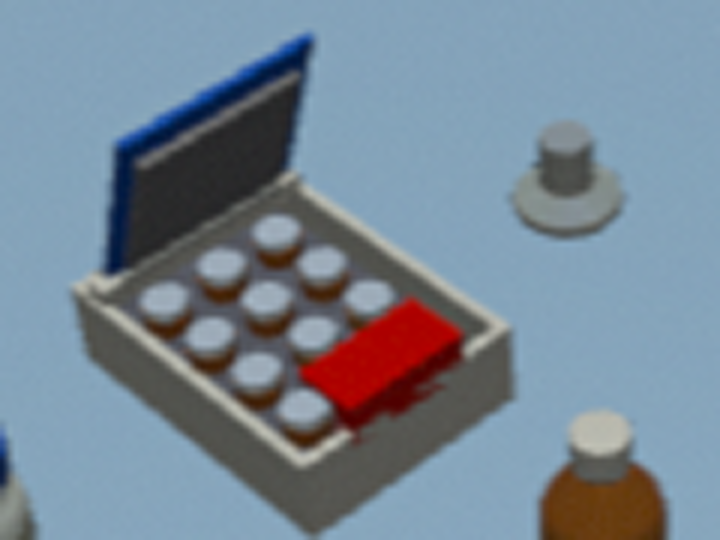

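View pics/c2.png

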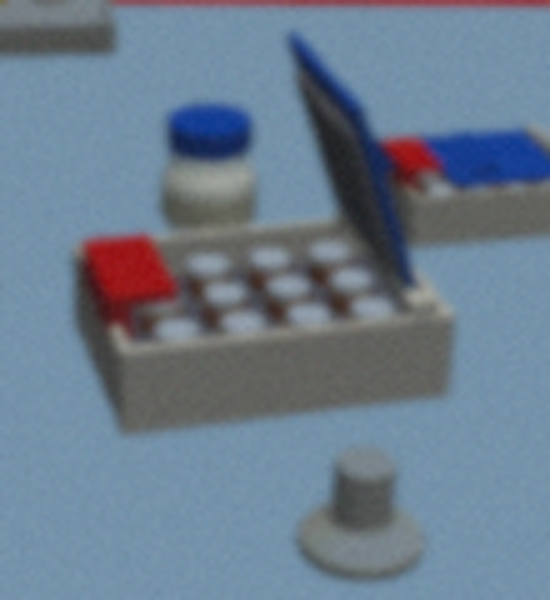

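The crops confirm the open carrier: flap upright, red lip at the front. Scene-crop tip corners are at (312,38) and (115,145). Next I fit the pose from corners in both views.

```bash
cat > h.py <<'E'
from rig import *
import cv2,numpy as np
from scipy.optimize import least_squares
def proj(X,f):
    return cv2.projectPoints(np.float64(X).reshape(-1,1,3),cv2.Rodrigues(f["R"])[0],f["t"].reshape(3,1) if hasattr(f["t"],'reshape') else np.array(f["t"]),np.array(f["intrinsics"]),np.array(f["distortion"]))[0][:,0]
def c2w(P,x,y,a):
    P=np.atleast_2d(np.float64(P)); c,s=np.cos(a),np.sin(a)
    return np.c_[x+c*P[:,0]-s*P[:,1],y+s*P[:,0]+c*P[:,1],P[:,2]]
def flap(q,d,y,t=0,h=0): # d along flap, h out of the outer face
    return [-60+(d+t)*np.cos(q)-0+h*-np.sin(q)*1, y, 46+(d+t)*np.sin(q)+h*np.cos(q)]
E
python3 - <<'E'
from h import *
S=grab_frame("scene");D=grab_frame("side")
px=lambda u,v,k,o:[(u+.5)/k-.5+o[0],(v+.5)/k-.5+o[1]]
o=[((75,287),(-75,-55,42)),((303,465),(75,-55,42)),((512,328),(75,55,42)),((315,537),(75,-55,0)),((513,400),(75,55,0)),((410,298),(44,30,55.5)),((300,372),(44,-30,55.5))]
s=[((125,348),(75,55,42)),((452,318),(-75,55,42)),((123,432),(75,55,0)),((447,393),(-75,55,0)),((78,250),(75,-55,42)),((178,293),(44,30,55.5)),((147,237),(44,-30,55.5))]
us=np.array([px(*a,6,(210,140)) for a,_ in o]+[px(312,38,6,(210,140)),px(115,145,6,(210,140))])
ud=np.array([px(*a,5,(290,130)) for a,_ in s]+[px(290,35,5,(290,130))])
def res(p):
    x,y,a,q,z1=p
    A=[b for _,b in o]+[flap(q,100,48),flap(q,100,-48)]
    B=[b for _,b in s]+[flap(q,100,-48)]
    A=c2w(A,x,y,a);B=c2w(B,x,y,a);A[:,2]+=z1;B[:,2]+=z1
    return np.r_[(proj(A,S)-us).ravel(),(proj(B,D)-ud).ravel()]
best=min((least_squares(res,[520,-50,a,1.4,0],loss='soft_l1') for a in(-1,0,1,2,3,-2)),key=lambda r:r.cost)
print(best.cost,best.x.round(3));print(best.fun.reshape(-1,2).round(1).tolist())
# ground points for bystanders (scene px, side px) triangulated
def tri(a,b):
    def f(X): return np.r_[proj(X,S)[0]-a,proj(X,D)[0]-b]
    r=least_squares(f,[500,0,30]);return r.x.round(0),round(r.cost,1)
print("ferrule top",tri(px(566,135,6,(210,140)),px(365,465,5,(290,130))))
print("jar cap",tri([201,214],px(210,120,5,(290,130))))
print("bottle cap",tri(px(600,422,6,(210,140)),[260,184]))
x,y,a=best.x[:3]
print("hinge",c2w([-60,0,46],x,y,a),"lip",c2w([44,0,50.5],x,y,a))
E
```

```text
5.030183614342326 [ 5.25745e+02 -4.24170e+01  2.49000e-01  1.23300e+00 -1.43600e+00]
[[-0.7, -0.1], [-0.1, 0.6], [-0.2, -0.3], [-0.2, 0.8], [0.4, -0.2], [0.2, -0.3], [-0.5, -0.1], [-0.1, -0.4], [0.5, 0.2], [-0.7, 1.2], [0.8, -0.4], [-0.1, 1.4], [0.4, 1.2], [-1.2, -1.1], [0.2, -0.3], [0.2, -0.6], [0.1, -0.2]]
ferrule top (array([489., 111.,  38.]), np.float64(0.0))
jar cap (array([ 546., -193.,   58.]), np.float64(0.0))
bottle cap (array([692.,  17.,  77.]), np.float64(13.9))
hinge [[467.59808413 -57.21201532  46.        ]] lip [[568.38662848 -31.5669509   50.5       ]]
```

```bash
cat >> h.py <<'E'
from scipy.spatial.transform import Rotation as Ro
CX,CY,CA=525.7,-42.4,0.249
def target(q,d,h,th,hw=11):
    p=np.array(flap(q,d,0,0,h+2)); xt=np.array([np.cos(th),0,np.sin(th)])
    p=c2w(p-hw*xt,CX,CY,CA)[0]
    R=Ro.from_euler('z',CA)*Ro.from_euler('x',np.pi)*Ro.from_euler('y',th)
    return p,R
def now():
    s=sense(); return s["eef_pos"],Ro.from_euler('xyz',s["tcp_rot"])
def delta(a,b):
    return (a[1].inv().apply(b[0]-a[0])).round(1),(a[1].inv()*b[1]).as_rotvec().round(3)
E
python3 - <<'E'
from h import *
n=now(); T=target(1.23,46,50,.6); P=(T[0],n[1]); print(T[0],T[1].as_euler('xyz'))
print("shift",delta(n,P)); print("turn",delta(P,T)); print("advance",delta(T,target(1.23,46,0,.6)))
E
```

```text
[426.15456794 -67.71211316 100.52377949] [ 3.14159265 -0.6         0.249     ]
shift (array([ 386.8, -433.3,  130.7]), array([0., 0., 0.]))
turn (array([0., 0., 0.]), array([-0.017,  0.6  ,  0.051]))
advance (array([29.5, -0. , 40.4]), array([0., 0., 0.]))
```

>>> {"api": "play_rows", "payload": {"moves": [[[0.0276,-0.031,0.004],[0,0,0],0],[[0.0276,-0.031,0.004],[0,0,0],0],[[0.0276,-0.031,0.004],[0,0,0],0],[[0.0276,-0.031,0.004],[0,0,0],0],[[0.0276,-0.031,0.004],[0,0,0],0],[[0.0276,-0.031,0.004],[0,0,0],0],[[0.0276,-0.031,0.004],[0,0,0],0],[[0.0276,-0.031,0.004],[0,0,0],0],[[0.0276,-0.031,0.004],[0,0,0],0],[[0.0276,-0.031,0.004],[0,0,0],0],[[0.0276,-0.031,0.004],[0,0,0],0],[[0.0276,-0.031,0.004],[0,0,0],0],[[0.0276,-0.031,0.004],[0,0,0],0],[[0.0276,-0.031,0.004],[0,0,0],0]], "squeeze": 40}}

```text
clock: 1.6
eef_pos: [426.2, -65.9, 175.3]
tcp_rot: [3.141, -0.0, 0.302]
contact_force: [0.8, -1.2, 0.2]
opening: -0.004
```

>>> {"api": "play_rows", "payload": {"moves": [[[0,0,0],[-0.003,0.1,0.0085],0],[[0,0,0],[-0.003,0.1,0.0085],0],[[0,0,0],[-0.003,0.1,0.0085],0],[[0,0,0],[-0.003,0.1,0.0085],0],[[0,0,0],[-0.003,0.1,0.0085],0],[[0,0,0],[-0.003,0.1,0.0085],0],[[0,0,0],[0,0,0],0],[[0,0,0],[0,0,0],0]]}}

```text
clock: 2.4
eef_pos: [425.6, -65.1, 174.8]
tcp_rot: [-3.135, -0.549, 0.254]
contact_force: [-0.2, 0.4, 0.4]
opening: 0.002
```

```bash
python3 - <<'E'
from h import *
n=now(); s=sense(); print(n[0],s["tcp_rot"],s["qpos"],s["opening"],s["contact_force"])
T=target(1.23,46,20,.6); print(delta(n,T))
f=grab_frame("wrist"); cv2.imwrite("pics/w1.png",f["pixels"][:,:,::-1])
E
```

```text
[425.61771495 -65.11891261 174.83227748] [-3.13549545 -0.54858441  0.25398651] [-0.42207506 -0.0476141   2.41468103  0.82027707  0.46975748  0.20638821] 0.002425124646171175 [-0.18860204  0.40442973  0.43426984]
(array([-20. ,   3.3,  86.6]), array([-0.009,  0.051,  0.004]))
```

View pics/w1.png

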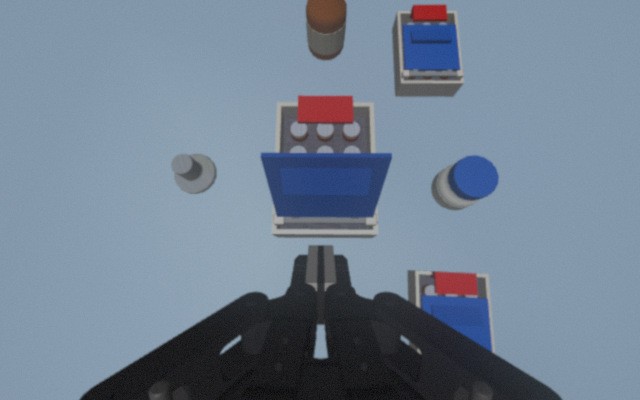

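Wrist view: the flap is upright, its front edge from (263,154) to (391,154), with the shut fingertips at about (320,250), centred and behind it. Tray front corners are at (277,103) and (374,103), lugs at (279,221) and (371,221).

```bash
python3 - <<'E'
from h import *
f=grab_frame("wrist")
for q in(1.18,1.23,1.28,1.33): print(q,proj(c2w([flap(q,100,48),flap(q,100,-48)],CX,CY,CA),f).round(1).tolist())
print(proj(c2w([[75,55,42],[75,-55,42],[-60,47,50],[-60,-47,50],[59,30,55.5],[59,-30,55.5]],CX,CY,CA),f).round(1).tolist())
E
```

```text
1.18 [[262.2, 149.3], [391.3, 150.1]]
1.23 [[261.4, 154.3], [392.1, 155.2]]
1.28 [[260.6, 159.6], [392.9, 160.6]]
1.33 [[259.9, 165.3], [393.6, 166.3]]
[[277.4, 102.3], [373.9, 102.8], [278.7, 218.3], [371.4, 219.1], [298.0, 109.0], [353.4, 109.3]]
```

>>> {"api": "play_rows", "payload": {"moves": [[[-0.004,0.0006,0.0174],[-0.002,0.01,0.001],0],[[-0.004,0.0006,0.0174],[-0.002,0.01,0.001],0],[[-0.004,0.0007,0.0173],[-0.002,0.01,0.001],0],[[-0.004,0.0007,0.0173],[-0.002,0.01,0.001],0],[[-0.004,0.0007,0.0172],[-0.002,0.01,0.001],0],[[0,0,0],[0,0,0],0],[[0,0,0],[0,0,0],0]]}}

```text
clock: 3.2
eef_pos: [455.7, -59.3, 91.4]
tcp_rot: [-3.14, -0.599, 0.25]
contact_force: [-0.2, 0.6, -0.3]
opening: -0.0
```

```bash
python3 - <<'E'
from h import *
n=now(); s=sense(); print(n[0],s["tcp_rot"],s["contact_force"])
prev=n
for q in np.r_[1.35,1.25,np.arange(1.15,-.01,-.1)]:
    th=max(0,.6*q/1.23) if q>.15 else 0.0
    th=.6*min(1,max(0,(q-.1)/1.0))
    T=target(q,46+2*q,20 if q>1.3 else 0,th); print(round(q,2),*delta(prev,T),T[0].round(0)); prev=T
E
```

```text
[455.67068179 -59.34801027  91.37043003] [-3.14032116 -0.59926381  0.25008576] [-0.18213039  0.64282578 -0.26320306]
1.35 [-6.   0.8 -5. ] [-0.002  0.001  0.001] [448. -62.  92.]
1.25 [16.8 -0.  18.3] [0. 0. 0.] [472. -56.  86.]
1.15 [ 2.7 -0.   4. ] [0. 0. 0.] [476. -55.  85.]
1.05 [ 2.3 -0.   3.9] [ 0.   -0.03 -0.  ] [480. -54.  83.]
0.95 [2.  0.  3.7] [-0.   -0.06  0.  ] [484. -53.  81.]
0.85 [1.8 0.  3.8] [-0.   -0.06 -0.  ] [487. -52.  78.]
0.75 [ 1.7 -0.   3.8] [-0.   -0.06  0.  ] [490. -51.  76.]
0.65 [1.5 0.  3.9] [ 0.   -0.06 -0.  ] [493. -51.  73.]
0.55 [ 1.3 -0.   3.9] [ 0.   -0.06 -0.  ] [495. -50.  69.]
0.45 [1.1 0.  3.9] [-0.   -0.06  0.  ] [497. -50.  66.]
0.35 [ 0.9 -0.   3.9] [-0.   -0.06 -0.  ] [499. -49.  62.]
0.25 [ 0.7 -0.   3.9] [ 0.   -0.06 -0.  ] [500. -49.  58.]
0.15 [0.5 0.  4. ] [ 0.   -0.06 -0.  ] [501. -49.  55.]
0.05 [ 0.3 -0.   4.3] [ 0.   -0.03  0.  ] [501. -49.  50.]
```

>>> {"api": "play_rows", "payload": {"moves": [[[0.0027,0.0002,0.0035],[0,0,0],0],[[0.0027,0.0002,0.0035],[0,0,0],0],[[0.0027,0.0002,0.0035],[0,0,0],0],[[0.0027,0.0002,0.0035],[0,0,0],0],[[0.0027,0,0.0035],[0,0,0],0],[[0.0012,0,0.002],[0,-0.015,0],0],[[0.0012,0,0.002],[0,-0.015,0],0],[[0.002,0,0.0037],[0,-0.06,0],0],[[0,0,0],[0,0,0],0]]}}

```text
clock: 4.1
eef_pos: [482.5, -52.7, 81.2]
tcp_rot: [-3.139, -0.531, 0.251]
contact_force: [-1.5, -1.2, -0.7]
opening: -0.001
```

```bash
python3 - <<'E'
from h import *
n=now(); s=sense(); print(n[0],s["tcp_rot"],s["contact_force"])
print(delta(n,target(.95,47.9,0,.51)))
f=grab_frame("side"); a=f["pixels"][110:230,270:430,::-1]; cv2.imwrite("pics/s2.png",cv2.resize(a,None,fx=5,fy=5,interpolation=cv2.INTER_CUBIC))
E
```

```text
[482.49607732 -52.65032985  81.16320551] [-3.13859642 -0.53146755  0.25115456] [-1.51994092 -1.18520143 -0.71994158]
(array([0.7, 0.7, 0.9]), array([-0.004, -0.021,  0.002]))
```

View pics/s2.png

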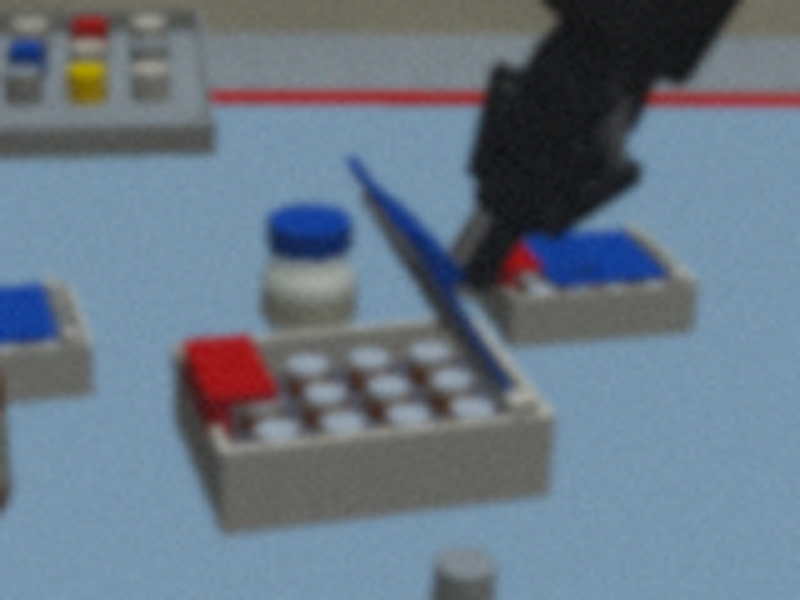

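The side view shows the flap folded forward to about 0.95 rad. The fingertip is at (470,265), on the outer face below the ridge. Continuing the arc.

>>> {"api": "play_rows", "payload": {"moves": [[[0.0018,0.0003,0.0038],[0,-0.06,0],0],[[0.0017,0.0002,0.0038],[0,-0.06,0],0],[[0.0015,0,0.0039],[0,-0.06,0],0],[[0.0013,0,0.0039],[0,-0.06,0],0],[[0.0011,0,0.0039],[0,-0.06,0],0],[[0.0009,0,0.0039],[0,-0.06,0],0],[[0.0007,0,0.0039],[0,-0.06,0],0],[[0,0,0],[0,0,0],0],[[0,0,0],[0,0,0],0]]}}

```text
clock: 5.05
eef_pos: [494.4, -43.3, 63.2]
tcp_rot: [-3.121, -0.204, 0.257]
contact_force: [-0.3, -0.0, 2.0]
opening: 0.001
```

```bash
python3 - <<'E'
from h import *
n=now(); s=sense(); print(n[0],s["tcp_rot"],s["contact_force"])
print(delta(n,target(.25,46.5,0,.09)),delta(n,target(.0,46,0,.0)))
f=grab_frame("wrist"); cv2.imwrite("pics/w2.png",f["pixels"][:,:,::-1])
for t in (0,.014):
  for q in(.2,.25,.3,.35): print(t,q,proj(c2w([flap(q,100,48,t*1e3),flap(q,100,-48,t*1e3)],CX,CY,CA),f).round(1).tolist())
E
```

```text
[494.40042462 -43.34246172  63.20083484] [-3.12118072 -0.20449125  0.25668198] [-0.26156904 -0.01932832  2.01351122]
(array([3.1, 6.9, 5.3]), array([-0.022, -0.114,  0.009])) (array([ 2.3,  7.2, 15.9]), array([-0.021, -0.204,  0.01 ]))
0 0.2 [[245.4, 132.1], [430.4, 133.9]]
0 0.25 [[242.8, 133.4], [433.8, 135.2]]
0 0.3 [[240.1, 135.2], [437.3, 137.1]]
0 0.35 [[237.2, 137.6], [440.9, 139.6]]
0.014 0.2 [[243.2, 103.8], [434.2, 105.2]]
0.014 0.25 [[240.1, 104.2], [438.3, 105.7]]
0.014 0.3 [[236.7, 105.2], [442.6, 106.8]]
0.014 0.35 [[233.2, 107.0], [447.2, 108.6]]
```

View pics/w2.png

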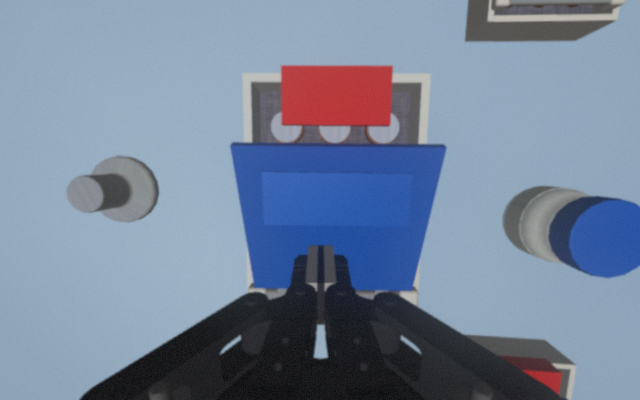

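Wrist view: the flap is at about 0.4 rad, front edge at row 145, short of the lip (rear edge at row 125), and still drawn back. The tool has drifted 7 mm sideways because some rows fell short, so I correct it slowly.

>>> {"api": "play_rows", "payload": {"moves": [[[0.0003,0.001,0.0005],[-0.003,-0.015,0.001],0],[[0.0003,0.001,0.0005],[-0.003,-0.015,0.001],0],[[0.0003,0.001,0.0005],[-0.003,-0.015,0.001],0],[[0.0003,0.001,0.0005],[-0.003,-0.015,0.001],0],[[0.0003,0.001,0.0005],[-0.003,-0.015,0.001],0],[[0.0003,0.001,0.0005],[-0.003,-0.015,0.001],0],[[0.0003,0.001,0.0005],[-0.003,-0.015,0.001],0],[[0,0,0],[0,0,0],0],[[0,0,0],[0,0,0],0]]}}

```text
clock: 6.0
eef_pos: [499.3, -50.4, 60.2]
tcp_rot: [3.139, -0.098, 0.25]
contact_force: [-1.4, -0.8, 3.2]
opening: 0.003
```

```bash
python3 - <<'E'
from h import *
n=now(); s=sense(); print(n[0],s["tcp_rot"],s["contact_force"],s["qpos"])
print(delta(n,target(.25,46.5,0,.09)),delta(n,target(.0,46,0,.0)))
E
```

```text
[499.33887613 -50.35113583  60.21947514] [ 3.13943967 -0.09838047  0.24972473] [-1.4287847  -0.82976848  3.22348319] [-0.12678043  0.37159214  2.09350507  0.06180741  0.58505704  1.14442563]
(array([ 0.9, -1.2,  1.9]), array([ 0.002, -0.008,  0.001])) (array([ 1.3, -1.2, 12.4]), array([ 0.002, -0.098,  0.001]))
```

>>> {"api": "play_rows", "payload": {"moves": [[[0.0001,-0.0001,0.0012],[0,-0.01,0],0],[[0.0001,-0.0001,0.0012],[0,-0.01,0],0],[[0.0001,-0.0001,0.0012],[0,-0.01,0],0],[[0.0001,-0.0001,0.0012],[0,-0.01,0],0],[[0.0001,-0.0001,0.0012],[0,-0.01,0],0],[[0.0001,-0.0001,0.0012],[0,-0.01,0],0],[[0.0001,-0.0001,0.0012],[0,-0.01,0],0],[[0.0001,-0.0001,0.0012],[0,-0.01,0],0],[[0.0001,-0.0001,0.0012],[0,-0.01,0],0],[[0,0,0.0012],[0,-0.008,0],0],[[0,0,0],[0,0,0],0],[[0,0,0],[0,0,0],0]]}}

```text
clock: 7.2
eef_pos: [501.5, -49.4, 48.5]
tcp_rot: [3.139, -0.001, 0.249]
contact_force: [2.4, -1.9, 5.0]
opening: -0.001
```

```bash
python3 - <<'E'
from h import *
n=now(); s=sense(); print(n[0],s["tcp_rot"],s["contact_force"],s["wrist_torque"])
print(delta(n,target(.0,46,0,.0)))
f=grab_frame("wrist"); cv2.imwrite("pics/w3.png",f["pixels"][:,:,::-1])
for t in (0,14):
  for q in(0,.05,.1,.15): print(t,q,proj(c2w([flap(q,100,48,t,2),flap(q,100,-48,t,2)],CX,CY,CA),f).round(1).tolist())
E
```

```text
[501.53587156 -49.35243281  48.53674246] [ 3.13867253e+00 -1.46224728e-03  2.49424759e-01] [ 2.42369149 -1.9019036   4.95344749] [-0.19117553 -0.46059983 -0.02440282]
(array([ 0.1, -0.8,  0.5]), array([ 0.003, -0.001,  0.   ]))
0 0 [[222.9, 140.5], [419.8, 140.5]]
0 0.05 [[219.6, 142.3], [423.3, 142.3]]
0 0.1 [[216.2, 144.9], [426.8, 144.8]]
0 0.15 [[212.6, 148.1], [430.6, 148.1]]
14 0 [[219.6, 110.3], [423.3, 110.3]]
14 0.05 [[215.5, 111.3], [427.5, 111.3]]
14 0.1 [[211.3, 113.0], [431.9, 113.0]]
14 0.15 [[206.7, 115.5], [436.6, 115.5]]
```

View pics/w3.png

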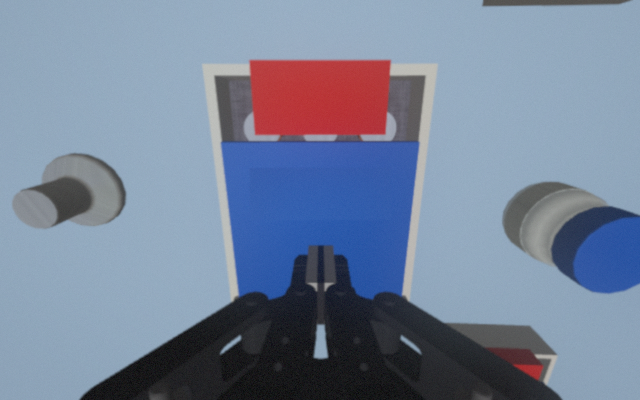

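Wrist view: the flap is flat, front edge at row 141 from (222) to (418). That matches fold≈0, tuck=0 (predicted 140.5), just short of the lip edge at row 135. Now I add a little down-force.

>>> {"api": "play_rows", "payload": {"moves": [[[0,0,0.0005],[0,0,0],0],[[0,0,0.0005],[0,0,0],0],[[0,0,0.0005],[0,0,0],0],[[0,0,0],[0,0,0],0]]}}

```text
clock: 7.65
eef_pos: [501.4, -49.3, 47.5]
tcp_rot: [3.139, -0.002, 0.249]
contact_force: [1.6, -2.4, 10.7]
opening: -0.0
```

>>> {"api": "play_rows", "payload": {"moves": [[[0.002,0,0],[0,0,0],0],[[0.002,0,0],[0,0,0],0],[[0.002,0,0],[0,0,0],0],[[0.002,0,0],[0,0,0],0],[[0.002,0,0],[0,0,0],0]]}}

```text
clock: 8.15
eef_pos: [509.9, -47.0, 47.3]
tcp_rot: [3.139, 0.001, 0.25]
contact_force: [-2.2, -3.0, 13.4]
opening: 0.001
```

>>> {"api": "play_rows", "payload": {"moves": [[[0.002,0,0],[0,0,0],0],[[0.002,0,0],[0,0,0],0],[[0.002,0,0],[0,0,0],0],[[0.002,0,0],[0,0,0],0],[[0.002,0,0],[0,0,0],0]]}}

```text
clock: 8.65
eef_pos: [517.1, -44.6, 46.8]
tcp_rot: [3.14, 0.005, 0.25]
contact_force: [-8.5, -4.7, 16.6]
opening: -0.003
```

```bash
python3 - <<'E'
from h import *
n=now(); s=sense(); print(n[0],s["contact_force"])
print(delta(n,target(.0,60,0,.0)),delta(n,target(.0,74,0,.0)))
f=grab_frame("side"); a=f["pixels"][110:230,270:430,::-1]; cv2.imwrite("pics/s3.png",cv2.resize(a,None,fx=5,fy=5,interpolation=cv2.INTER_CUBIC))
E
```

```text
[517.1035673  -44.59503332  46.82099235] [-8.48025605 -4.71555474 16.58767104]
(array([-2.1, -0. , -1.2]), array([0.001, 0.005, 0.001])) (array([11.9,  0. , -1.2]), array([0.001, 0.005, 0.001]))
```

View pics/s3.png

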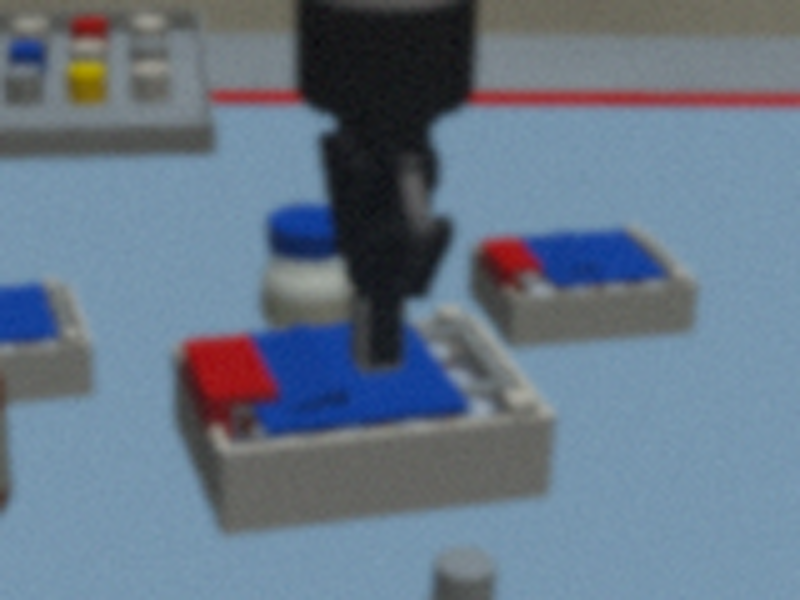

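The side view shows the flap flat, with its front edge at (255,370) starting under the red lip. The tip is at (378,355), against the ridge. Pushing on while easing the down-force slightly.

>>> {"api": "play_rows", "payload": {"moves": [[[0.0015,0,-0.0002],[0,0,0],0],[[0.0015,0,-0.0002],[0,0,0],0],[[0.0015,0,-0.0002],[0,0,0],0],[[0.0015,0,-0.0001],[0,0,0],0],[[0.0015,0,-0.0001],[0,0,0],0],[[0.0015,0,-0.0001],[0,0,0],0]]}}

```text
clock: 9.3
eef_pos: [525.8, -41.9, 47.2]
tcp_rot: [3.141, 0.005, 0.249]
contact_force: [-4.4, -1.7, 8.4]
opening: 0.003
```

>>> {"api": "play_rows", "payload": {"moves": [[[0.0015,0,0],[0,0,0],0],[[0.0015,0,0],[0,0,0],0],[[0.001,0,0],[0,0,0],0],[[0.001,0,0],[0,0,0],0]]}}

```text
clock: 9.7
eef_pos: [529.1, -40.8, 46.8]
tcp_rot: [3.142, 0.008, 0.25]
contact_force: [-10.8, -4.9, 11.8]
opening: -0.002
```

```bash
python3 - <<'E'
from h import *
n=now(); s=sense(); print(n[0],s["contact_force"])
print(delta(n,target(.0,74,0,.0)))
E
```

```text
[529.05510939 -40.84930872  46.79030121] [-10.84179261  -4.85637437  11.78514403]
(array([-0.6,  0.7, -1.2]), array([0.   , 0.008, 0.001]))
```

>>> {"api": "play_rows", "payload": {"moves": [[[0.001,0,0],[0,0,0],0],[[0.001,0,0],[0,0,0],0],[[0,0,0],[0,0,0],0]]}}

```text
clock: 10.0
eef_pos: [529.1, -40.7, 46.4]
tcp_rot: [-3.141, 0.012, 0.25]
contact_force: [-15.1, -6.6, 13.6]
opening: -0.0
```

>>> {"api": "play_rows", "payload": {"moves": [[[0.001,0,0],[0,0,0],0],[[0.001,0,0],[0,0,0],0],[[0,0,0],[0,0,0],0]]}}

```text
clock: 10.3
eef_pos: [529.3, -40.5, 46.1]
tcp_rot: [-3.14, 0.015, 0.25]
contact_force: [-19.0, -8.6, 16.6]
opening: 0.002
```

```bash
python3 - <<'E'
from h import *
n=now(); s=sense(); print(n[0],s["contact_force"]);print(delta(n,target(.0,74,0,.0)))
f=grab_frame("wrist"); cv2.imwrite("pics/w4.png",f["pixels"][:,:,::-1])
E
```

```text
[529.25774749 -40.4678027   46.06325691] [-18.96162975  -8.5901836   16.56407786]
(array([-1. ,  1. , -1.9]), array([-0.001,  0.015,  0.001]))
```

The tip has stalled at x≈529.2 while the force climbs, so the hard stop is reached. Backing off: ease up, then back, then up.

>>> {"api": "play_rows", "payload": {"moves": [[[-0.001,0,-0.001],[0,0,0],0],[[-0.001,0,-0.001],[0,0,0],0],[[-0.001,0,-0.001],[0,0,0],0],[[-0.001,0,-0.002],[0,0,0],0],[[-0.001,0,-0.002],[0,0,0],0],[[-0.003,0,-0.002],[0,0,0],0],[[-0.003,0,-0.002],[0,0,0],0],[[-0.002,0,-0.01],[0,0,0],0],[[-0.002,0,-0.02],[0,0,0],0],[[0,0,-0.03],[0,0,0],0],[[0,0,-0.03],[0,0,0],0],[[-0.01,0,-0.03],[0,0,0],0],[[-0.02,0,-0.02],[0,0,0],0],[[-0.02,0,0],[0,0,0],0],[[-0.02,0,0],[0,0,0],0],[[0,0,0],[0,0,0],0],[[0,0,0],[0,0,0],0]]}}

```text
clock: 12.05
eef_pos: [455.3, -60.4, 199.6]
tcp_rot: [3.139, -0.002, 0.249]
contact_force: [1.0, -0.0, -0.7]
opening: 0.003
```

```bash
python3 - <<'E'
from h import *
n=now(); s=sense(); print(n[0],s["contact_force"])
f=grab_frame("wrist"); g=grab_frame("side")
for t in(0,10,12,14): print(t,"rear,ridge,front",proj(c2w([flap(0,60,35,t,2),flap(0,60,-35,t,2),flap(0,60,35,t,10),flap(0,100,48,t,2),flap(0,100,-48,t,2)],CX,CY,CA),f).round(1).tolist())
print("hinge lug front",proj(c2w([[-54,47,50],[-54,-47,50],[75,55,42],[75,-55,42]],CX,CY,CA),f).round(1).tolist())
w=f["pixels"][:,:,::-1]; a=cv2.resize(g["pixels"][150:225,310:400,::-1],(480,400),interpolation=cv2.INTER_CUBIC)
cv2.imwrite("pics/e1.png",cv2.resize(w[40:300,180:480],None,fx=2.3,fy=2.3,interpolation=cv2.INTER_CUBIC)); cv2.imwrite("pics/e2.png",a)
E
```

```text
[455.2756315  -60.42297536 199.56805409] [ 1.00246251 -0.04515495 -0.73120537]
0 rear,ridge,front [[285.1, 112.7], [357.1, 112.7], [284.2, 113.0], [269.3, 67.4], [373.0, 67.4]]
10 rear,ridge,front [[284.7, 101.8], [357.5, 101.8], [283.7, 101.8], [268.6, 55.3], [373.7, 55.3]]
12 rear,ridge,front [[284.6, 99.6], [357.6, 99.6], [283.6, 99.6], [268.5, 52.9], [373.8, 52.9]]
14 rear,ridge,front [[284.5, 97.4], [357.7, 97.3], [283.5, 97.3], [268.3, 50.4], [373.9, 50.4]]
hinge lug front [[275.4, 167.8], [366.8, 167.7], [260.2, 25.3], [382.0, 25.4]]
```

View pics/e1.png

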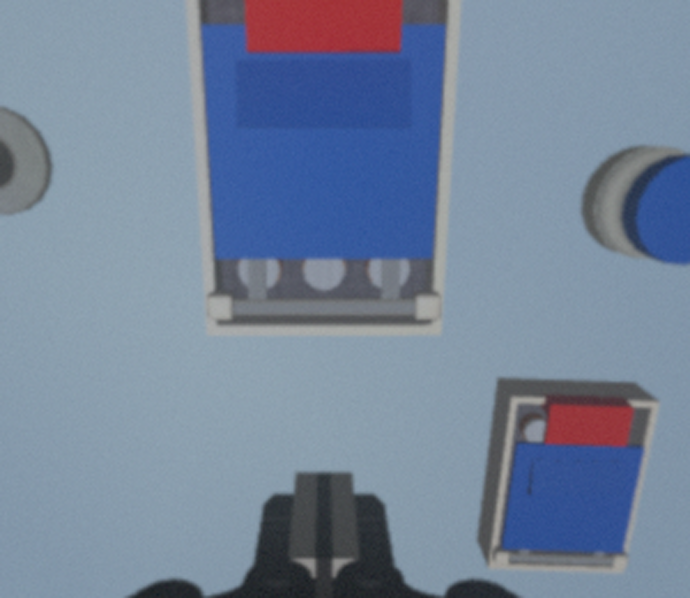

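View pics/e2.png

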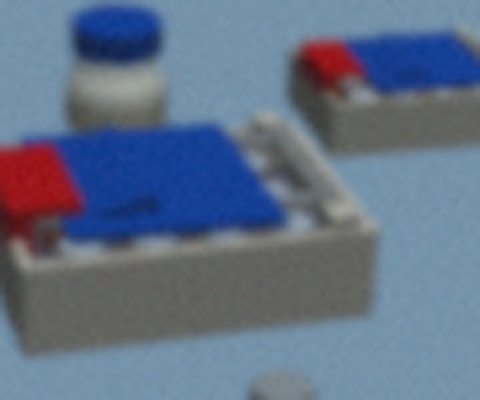

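Flap front edge at crop row 24 is image row 50.4, exactly the prediction for tuck = 14 mm. The flap stays flat with the tool clear, and the jar and ferrule are still standing.

```bash
python3 -c "
from rig import *
print(sign_off())"
```

```text
the job is handed in; nothing more can be done
None
```

The carrier is shut: the flap is folded flat, its front edge is tucked fully under the red lip, and it stayed down after the arm withdrew. I used the shut fingertips, only on the flap's outer face, then pushed its ridge forward to the hard stop. The job was handed in at about 12 s on the robot clock.

**Last checks:**
- **Tuck:** with the arm clear, the wrist view puts the front edge at row 50.4, exactly the row predicted for the full 14 mm. The ridge foot read about 1.6 px farther than predicted, which is on the far side of full.
- **Hard stop:** the tip stalled at x ≈ 529 mm, about 1 mm past my estimate of the stop, while the push force rose to about 27 N in all.
- **Bystanders:** the last views show the jar standing, and the ferrule as far as it is in frame. I did not picture the bottle at the end, but the tool stayed more than 100 mm from it.

Partway through the fold, some rows fell short and the tool drifted 7 mm sideways on the flap; I corrected that before closing it, and a check with the flap flat showed it still drawn back.

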